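Lift a lacquered cover with a spatula

ROBOT

A 6-joint arm with a two-finger parallel gripper is mounted at the origin on the work surface. World frame = base frame: x ahead of the robot, y to its left, z up, the work surface at z = 0. Lengths are in m, angles in rad, forces in N, time in s.
With the tool pointing down it reaches from about 0.25 to 0.725 m from the base axis. Payload 4 kg.
Tool frame: the origin (TCP) lies between the finger pads; the fingertips stand 8 mm ahead of it and the grasp point (between the pads) lies 11 mm behind it; z points along the fingers, y is the line along which they close (so a half turn about z gives the same grasp; the last joint's range is limited). The gripper opens to 85 mm and grips with 20 to 120 N. Pads are 22 mm wide; open, the fingers measure 114 mm over their backs; the gripper's body (76 mm by 85 mm) begins 54 mm behind the grasp point. The pads swing forward as they close: fully open they stand 13 mm farther back than shut.
Start: joints at [1.169, 0.241, 0.005, 1.335, 0, 1.571], TCP at [0.196, 0.46, 0.239] pointing down, gripper open.
Joint ranges: [-2.72, 2.72], [-1.05, 1.87], [-1.09, 1.28], [-1.99, 2.15], [-1.42, 1.44], [-3.14, 3.14]. Speed limits (rad/s): [2.79, 2.79, 3.14, 3.14, 3.14, 3.14].

INTERFACE

Orientations are given as a unit quaternion [x, y, z, w].
In Python, from workcell import status, viewer, bot gives the robot as it stands.
- The arm moves only by the tool servo_tool, never from a script. Its argument "commands" is a list of rows, each a list of 5 numbers: the finger opening in mm, from 0 to 85.4, then the shift along the tool's x, y, z in mm, then the turn about the tool's z in rad. A call has 1 to 20 rows; each row shifts and turns the commanded pose from where the row before left it, along the tool's axes as they then stand; what a row does not reach is not made up. A row lasts 1/8 s, in which the tool goes at most 62.5 mm and 10.7 degrees, less where a joint would pass 70% of its speed; a pose out of reach is approached as far as the arm can. A call is refused whole if a number of a shift passes 62.5 or a number of a turn 0.188, either way. A call with a gripper value outside its range is refused whole. The fingers move at their own pace and stop on an object; the grip force is fixed at half the most. Time passes only in rows, so rows that do not move let the fingers close. It gives the time, the measured TCP pose, the force, the opening and the grip force at its end, in the units of the state.
- status.get_obs(): the state, without advancing time (a new reading comes with each control period).
- viewer.camera(name): name is "side" or "top" or "wrist"; returns (picture, depth): 384x512x3 uint8, red, green, blue; 384x512 float32, m along the optical axis (not along the pixel's ray), 0 where there is no reading.
- viewer.get_calibration(name): a dict with "camera_matrix" (3x3 intrinsics, pixels), "distortion" ([k1, k2, p1, p2, k3] as OpenCV has them; the pictures are not rectified), "R" (3x3) and "t" (3): a world point X has camera coordinates R X + t; the wrist camera has in their place "T_tool_cam" (4x4, takes a point from camera to tool coordinates, whose origin is the TCP and whose axes are the flange's). Camera axes: x right, y down, z forward; pixel columns grow to the right and rows downward; lengths in m; the calibration is good to about 2 mm. A picture is of the moment at which its call begins: read the wrist's pose just before it. get_calibration takes no time and is no camera call.
- bot.job_done(): hands the job in; it is judged then, once.
Trained networks look in the newest picture that a camera, given by its name, has taken for a name from the list of things; names that differ only in an ending like _2 or _b are one class to them, and where a whole thing is asked for, a point or a joint stands for the part that bears it (a point fixed in the world has none). Each returns a list of dicts, best first, with "p" (0 to 1); they miss things now and then, are a little off and sometimes report something else, mostly with a low value. They report only what shows in the picture. A call takes as long as a camera call. They do not tell look-alikes from the thing itself.
- viewer.masks_of(camera, label): "mask" (384x512 bool, what is visible of it) and "pixel" ([row, column] in pixels, amid what is visible of it).
- viewer.spot_point(camera, label): "pixel" ([row, column] in pixels: a listed point, or the origin of a listed thing).
The state is a dict: "clock": time; "joint_pos": joint angles; "joint_vel": joint speeds; "tau": joint torques, N m; "eef_pos": TCP position; "tool_rot": TCP orientation; "ft_force": force on the tool from outside, world axes, zero at the start; "ft_torque": the same for the moment, N m; "grip_width": finger opening in m; "grasp_force": force on a finger pad.
Only numpy, scipy, OpenCV 4.12 (cv2) and the standard library are available. Lean on these libraries where they do the work, as an engineer would, in place of code of your own. Each camera call takes 0.05 s, during which the arm holds its last target. There are 200 camera calls.

TASK

The rectangular rosewood cover on its drying stand is still tacky, so do not touch it with the gripper: pick up the cranked spatula by its handle, slide the blade under the rectangular cover between the stand's rails, lift it clear, and without dropping it set it down centred and square on the two rails of the empty cork-topped stand. Draw the blade out and lay the spatula down flat on the bare counter. Leave the round-ended cover where it is.

Things in the scene. Friction and masses are not known exactly. Their poses are not given: they have to be found in the camera images.
- spatula_grip (a point): Grip point on the spatula lying flat (140 g): handle centre, 36 mm above the underside; x forward to the blade, y across, z up. Wooden handle 22 mm wide, 24 tall, from 70 mm behind to 30 ahead of this point; heel below its rear end. Grip its sides firmly (60 N+). Flat blade 3 mm thick, 48 wide, underside level with the heel's, 45 to 150 mm ahead; 18 mm wide neck slopes up from its rear 11 mm.
- cover_center (a point): Centre of the rectangular cover, 80 mm (x) by 112 (y), 6 thick, 50 g, screw dot in each corner. Lies within 8 mm of the middle of a fixed wooden drying stand, across its two rails, which run along its x (roughly away from the robot) within 3 degrees. Stand: base 96 x 116 mm, 8 thick; rails 20 wide, 76 apart inside, tops 40 above the counter; ends open, 32 mm free height under the cover.
- oval_center (a point): Centre of the other rosewood cover, with rounded ends (60 x 114 mm, 6 thick), on a second drying stand just like the first. Stays where it is. The three stands are side by side in any order, about 250 mm apart, objects under 30 mm tall between them; the counter on the robot's side of them is bare except for the spatula.
- fit_top (a point): Empty stand with cork on its rails, fixed: the point midway between the rails at the height of their tops, 50 mm above the counter. x along the rails, roughly away from the robot, y across, z up. Base 96 x 116 mm, 8 thick; rails 96 long, 20 wide, 76 apart inside, both ends open.
Mind the look-alikes: they are no part of the job. What is shaped like the part that bears spatula_grip but black is not meant.

How it is judged:
On the way:
1. the rectangular cover is lifted on the spatula, level and at least 15 mm above the rails of its drying stand (height (world z) of cover_center above 0.058 m and contact force between spatula and cover above 0.1 N and angle between cover_center's own z axis and vertical below 0.35 rad), for 0.2 s.
At the end, for the whole second after the job is handed in: The rectangular cover lies flat on both rails of the cork-topped stand, its centre within 16 mm of the stand's middle and square to it within 11 degrees; the spatula lies flat on the counter; all at rest (horizontal distance between cover_center and fit_top below 0.016 m and angle between the x axis of cover_center and the x axis of fit_top, either way round below 0.2 rad and angle between each of cover_center, spatula_grip's own z axis and vertical below 0.1 rad and z of cover_center in the frame of fit_top between 0 and 0.007 m and linear speed of each of cover, spatula below 0.02 m/s and height (world z) of spatula_grip below 0.042 m); the robot touches nothing.
It fails at once if the gripper or arm touches the tacky rectangular cover (contact force between any of the fingers, the arm and cover above 0.3 N).
It fails at once if the rectangular cover is dropped (falls freely, faster than 0.8 m/s) (linear speed of cover above 0.8 m/s and contact force between spatula and cover below 0.02 N).
It fails at once if the round-ended cover is moved by more than 15 mm (distance of oval_center from where it was at the start of the episode above 0.015 m).
It also fails if it takes over 67 s, if anything falls off the work surface, if the arm or the gripper's body presses on something with over 40 N, if the wrist force passes 120 N, or if a joint passes its speed limit or range.

## Working session

There is one attempt and no reset: what is moved stays moved. The work goes in short steps, Python scripts to look and compute and a tool call to move; the robot and the scene stay as the last step left them, time stands still between calls to the robot, and variables do not carry over. Pictures are saved under pics/ and viewed, at most 10 in all, crops included, and the job is handed in when it is done.

Besides the shell and the picture viewer there is one more tool, called after ">>>" as a command line: name --pt "numbers of a row" for each row, then --argument value for the rest. servo_tool: Moves the arm, as the interface text tells. Its arguments: {"type":"object","properties":{"commands":{"type":"array"}},"required":["commands"]}

```bash
ls; mkdir -p pics
cat > h.py <<'E'
import numpy as np, cv2
from scipy.spatial.transform import Rotation as Rn
from workcell import status, viewer, bot
def cam(name):
    s=status.get_obs(); im,d=viewer.camera(name); c=viewer.get_calibration(name)
    K=np.array(c["camera_matrix"]); D=np.array(c["distortion"])
    if name=="wrist":
        T=np.eye(4); T[:3,:3]=Rn.from_quat(s["tool_rot"]).as_matrix(); T[:3,3]=s["eef_pos"]
        W=T@np.array(c["T_tool_cam"])
    else:
        W=np.eye(4); R=np.array(c["R"]); W[:3,:3]=R.T; W[:3,3]=-R.T@np.array(c["t"])
    return im,d,K,D,W
def ray(px,K,D,W): # px [[r,c]]
    px=np.atleast_2d(px).astype(float)[:,::-1].reshape(-1,1,2)
    u=cv2.undistortPoints(px,K,D).reshape(-1,2)
    return np.c_[u,np.ones(len(u))]@W[:3,:3].T, W[:3,3]
def at_z(px,z,K,D,W):
    v,o=ray(px,K,D,W); return o+v*((z-o[2])/v[:,2])[:,None]
def at_d(px,d,K,D,W):
    v,o=ray(px,K,D,W); return o+v*np.array(d).reshape(-1,1)
def cloud(d,K,D,W):
    r,c=np.mgrid[:384,:512]; p=at_d(np.c_[r.ravel(),c.ravel()],d.ravel(),K,D,W).reshape(384,512,3)
    p[d==0]=np.nan; return p
def save(n,im): cv2.imwrite(f"pics/{n}.png",im[:,:,::-1])
E
python3 - <<'E'
from h import *
print(status.get_obs())
out=[]
for n in("top","side"):
    im,d,K,D,W=cam(n); save(n,im); out.append(im)
    P=cloud(d,K,D,W)
    for l in("spatula_grip","cover_center","oval_center","fit_top"):
        for r in viewer.spot_point(n,l)[:4]:
            p=np.array(r["pixel"]); i=np.clip(p.round().astype(int),0,[383,511]); print(n,l,round(r["p"],2),p.round(1),P[i[0],i[1]].round(4))
    np.savez(f"{n}.npz",im=im,d=d,P=P)
save("both",np.hstack(out)[:, :]) ; cv2.imwrite("pics/b.png",cv2.resize(np.vstack(out)[:,:,::-1],(400*2,600*2))[:600]) if 0 else None
E
```

```text
pics
{'clock': 0.0, 'joint_pos': array([ 1.16900782e+00,  2.41437749e-01,  3.72394438e-03,  1.33518844e+00,
       -5.29744342e-06,  1.57082168e+00]), 'joint_vel': array([ 0.00047425,  0.00063525, -0.0002238 , -0.00084272,  0.00038458,
        0.00067455]), 'tau': array([-8.66592254e-04, -3.72321117e+01,  2.52405810e+01,  1.69509777e-02,
       -1.88531062e-04,  8.91668179e-06]), 'eef_pos': array([0.1952949 , 0.45961828, 0.23840045]), 'tool_rot': array([ 1.99557986e-01,  9.79885453e-01, -1.03231480e-03, -2.07505126e-04]), 'ft_force': array([-0.52201294, -0.07563607, -0.10289936]), 'ft_torque': array([-7.92377634e-05, -2.45399758e-02,  1.94807004e-03]), 'grasp_force': 0.0, 'grip_width': 0.0854029733055567}
top spatula_grip 0.9 [270.4 376.1] [ 0.1888 -0.3911  0.0494]
top spatula_grip 0.73 [268.4 131.6] [0.1893 0.2386 0.0472]
top spatula_grip 0.6 [169.7 279.7] [ 0.4464 -0.138   0.05  ]
top cover_center 0.94 [110.9 326.7] [ 0.606  -0.2623  0.051 ]
top oval_center 0.89 [ 96.5 223.6] [0.6422 0.0119 0.0453]
top fit_top 0.72 [ 93.6 130.4] [0.6553 0.2726 0.0068]
side spatula_grip 0.88 [309.6 250.7] [ 0.1805 -0.3967  0.046 ]
side spatula_grip 0.79 [162.  153.7] [0.1729 0.2319 0.0466]
side spatula_grip 0.77 [205.3 283. ] [ 0.4365 -0.1485  0.0506]
side cover_center 0.96 [204.5 353.7] [ 0.6268 -0.2536  0.0455]
side oval_center 0.9 [149.  308.9] [0.6449 0.0135 0.0521]
side fit_top 0.67 [108.9 274. ] [0.6817 0.2963 0.0157]
```

View pics/top.png

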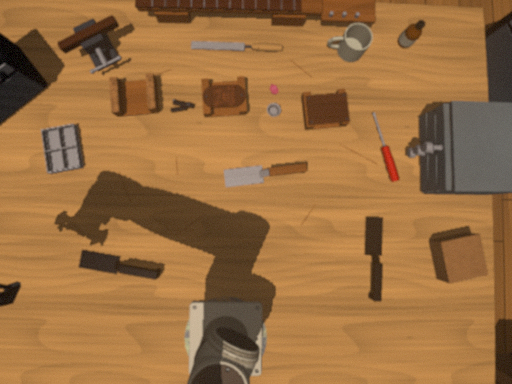

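View pics/side.png

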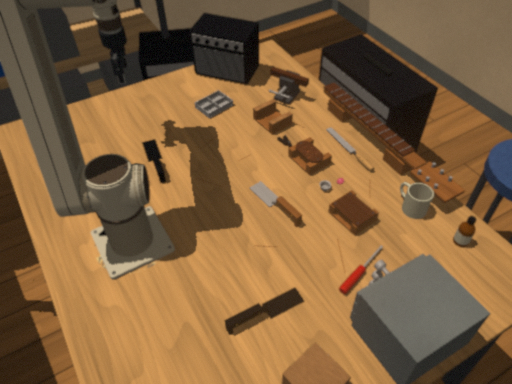

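Top and side agree. The wooden-handled spatula is near (0.446, -0.138), at top pixel (170, 280), with its blade pointing to +y. The two black ones are look-alikes. The rectangular cover is at the right stand, pixel (111, 327), the oval in the middle (97, 224), and the empty stand at the left (94, 136).

```bash
cat >> h.py <<'E'
def plan(target,yaw,n,turn0=0):
    """rows from the measured pose to target xyz, yaw = world angle of tool y (down-pointing tool)"""
    s=status.get_obs(); M=Rn.from_quat(s["tool_rot"]).as_matrix(); y0=np.arctan2(M[1,1],M[0,1])
    dy=(yaw-y0+np.pi)%(2*np.pi)-np.pi
    w=(np.array(target)-s["eef_pos"])/n*1000; rows=[]
    for i in range(n):
        a=y0+dy*i/n; ty=np.array([np.cos(a),np.sin(a),0]); tz=np.array([0,0,-1]); tx=np.cross(ty,tz)
        rows.append([round(float(v),1) for v in(w@tx,w@ty,w@tz)]+[round(-dy/n,4)])
    print("yaw0",y0,rows)
E
python3 - <<'E'
from h import *
print(np.round(viewer.get_calibration("wrist")["T_tool_cam"],3), viewer.get_calibration("wrist")["camera_matrix"])
for n in("top","side"):
    im,d,K,D,W=cam(n)
    for l,z in(("cover_center",.046),("oval_center",.046),("spatula_grip",.03)):
        for r in viewer.masks_of(n,l)[:4]:
            m=r["mask"]; px=np.argwhere(m); p=at_z(px,z,K,D,W)
            (c,s,a)=cv2.minAreaRect((p[:,:2]*1000).astype(np.float32))
            print(n,l,round(r["p"],2),m.sum(),np.round(c),np.round(s),round(a,1))
plan([.45,-.10,.26],np.pi,14)
E
```

```text
[[-0.002 -0.946 -0.324  0.083]
 [ 1.    -0.001 -0.001  0.001]
 [ 0.001 -0.324  0.946 -0.135]
 [ 0.     0.     0.     1.   ]] [[302.06844902   0.         255.92650851]
 [  0.         302.06844902 194.42629279]
 [  0.           0.           1.        ]]
top cover_center 0.63 1195 [ 614. -264.] [ 82. 112.] 3.9
top oval_center 0.91 812 [643.  13.] [ 57. 109.] 1.2
top spatula_grip 0.83 1191 [192. 275.] [217.  49.] 80.4
top spatula_grip 0.72 1107 [ 218. -390.] [222.  48.] 0.9
top spatula_grip 0.58 1073 [ 441. -101.] [ 48. 221.] 8.0
side cover_center 0.92 828 [ 615. -265.] [ 88. 120.] 6.7
side oval_center 0.93 372 [644.  14.] [ 63. 109.] 1.5
side spatula_grip 0.9 746 [ 434. -115.] [ 61. 218.] 14.2
side spatula_grip 0.66 1162 [ 211. -408.] [ 52. 214.] 86.4
side spatula_grip 0.63 436 [186. 255.] [216.  46.] 82.7
yaw0 1.1689748490812935 [[-32.4, -29.7, -1.5, np.float64(-0.1409)], [-27.9, -34.0, -1.5, np.float64(-0.1409)], [-22.8, -37.6, -1.5, np.float64(-0.1409)], [-17.3, -40.4, -1.5, np.float64(-0.1409)], [-11.5, -42.4, -1.5, np.float64(-0.1409)], [-5.4, -43.6, -1.5, np.float64(-0.1409)], [0.8, -43.9, -1.5, np.float64(-0.1409)], [6.9, -43.4, -1.5, np.float64(-0.1409)], [12.9, -42.0, -1.5, np.float64(-0.1409)], [18.7, -39.8, -1.5, np.float64(-0.1409)], [24.1, -36.7, -1.5, np.float64(-0.1409)], [29.0, -33.0, -1.5, np.float64(-0.1409)], [33.4, -28.6, -1.5, np.float64(-0.1409)], [37.1, -23.6, -1.5, np.float64(-0.1409)]]
```

>>> servo_tool --pt "85 -32.4 -29.7 -1.5 -0.141" --pt "85 -27.9 -34 -1.5 -0.141" --pt "85 -22.8 -37.6 -1.5 -0.141" --pt "85 -17.3 -40.4 -1.5 -0.141" --pt "85 -11.5 -42.4 -1.5 -0.141" --pt "85 -5.4 -43.6 -1.5 -0.141" --pt "85 0.8 -43.9 -1.5 -0.141" --pt "85 6.9 -43.4 -1.5 -0.141" --pt "85 12.9 -42 -1.5 -0.141" --pt "85 18.7 -39.8 -1.5 -0.141" --pt "85 24.1 -36.7 -1.5 -0.141" --pt "85 29 -33 -1.5 -0.141" --pt "85 33.4 -28.6 -1.5 -0.141" --pt "85 37.1 -23.6 -1.5 -0.141" --pt "85 0 0 0 0" --pt "85 0 0 0 0"

```text
clock: 2.9
eef_pos: [0.4499, -0.0996, 0.2601]
tool_rot: [0.707, -0.707, -0.001, 0.0]
ft_force: [-0.1, 0.0, 0.2]
grip_width: 0.0848
grasp_force: 0.0
```

Run:
```python
from h import *
im,d,K,D,W=cam("wrist"); save("w1",im)
P=cloud(d,K,D,W)
for r in viewer.spot_point("wrist","spatula_grip")[:3]:
    p=np.array(r["pixel"]); i=np.clip(p.round().astype(int),0,[383,511]); print(r["p"],p,P[i[0],i[1]],at_z(p,.036,K,D,W),at_z(p,.048,K,D,W))
for r in viewer.masks_of("wrist","spatula_grip")[:3]:
    m=r["mask"]; px=np.argwhere(m); q=P[m]
    print(r["p"],m.sum(), "z pct",np.nanpercentile(q[:,2],[5,25,50,75,95]).round(4))
    # handle: warm colour/high pts ; blade: low pts
    for nm,sel,z in(("handle",q[:,2]>.038,.048),("blade",q[:,2]<.012,.003)):
        if sel.sum()>50:
            p=at_z(px[sel],z,K,D,W); c,s,a=cv2.minAreaRect((p[:,:2]*1000).astype(np.float32)); print(nm,sel.sum(),"med z",np.nanmedian(q[sel][:,2]),c,s,a)
print(np.round(P[::60,::64,2],3))
```

```text
0.73 [366.9 419.8] [ 0.39360417 -0.09360424  0.31945649] [[0.18155351 0.24025996 0.036     ]] [[0.1905341  0.22612376 0.048     ]]
0.71 [130.5 259.7] [ 0.44542222 -0.14120453  0.04835802] [[ 0.44559664 -0.13913793  0.036     ]] [[ 0.4457565  -0.14059983  0.048     ]]
0.62 339 z pct [0.0033 0.0327 0.0449 0.0482 0.0491]
handle 224 med z 0.0478050825157125 (189.53103637695312, 246.57366943359375) (31.487049102783203, 29.710712432861328) 86.3652114868164
0.61 4279 z pct [0.0025 0.0034 0.0044 0.0482 0.0493]
handle 1713 med z 0.048415772049842765 (449.52532958984375, -159.0318603515625) (22.02210235595703, 99.52730560302734) 7.4404425621032715
blade 2435 med z 0.0035457760811476446 (434.1907043457031, -42.167572021484375) (48.040687561035156, 106.02623748779297) 7.516720294952393
[[ 0.002  0.046  0.046  0.     0.     0.    -0.     0.002]
 [ 0.002  0.001  0.048  0.     0.001  0.001  0.     0.   ]
 [ 0.001  0.001  0.    -0.001  0.049  0.     0.002  0.001]
 [ 0.02   0.002 -0.001 -0.     0.003  0.001 -0.001  0.001]
 [-0.    -0.     0.047 -0.     0.     0.001  0.001  0.   ]
 [ 0.011 -0.     0.302 -0.001  0.001 -0.001  0.304  0.001]
 [ 0.     0.322  0.336  0.     0.33   0.001  0.336  0.321]]
```

View pics/w1.png

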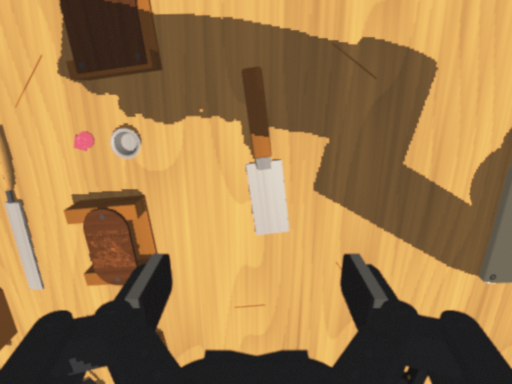

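The wrist view agrees with the other cameras: handle at (105, 258) and blade at (197, 268), which gives a grip point of (446.5, -139.5) mm and a heading of 97.5°. Before grasping, I'll look at the two stands from above.

>>> servo_tool --pt "85 -46 -14 0 0" --pt "85 -46 -14 0 0" --pt "85 -46 -14 0 0" --pt "85 -46 -14 0 0" --pt "85 -46 -14 0 0" --pt "85 -46 -14 0 0" --pt "85 -44 -16 0 0" --pt "85 0 0 0 0" --pt "85 0 0 0 0"

```text
clock: 4.18
eef_pos: [0.549, 0.2207, 0.2602]
tool_rot: [0.708, -0.706, -0.0, 0.001]
ft_force: [0.5, -0.7, 0.0]
grip_width: 0.0851
grasp_force: 0.0
```

Run:
```python
from h import *
im,d,K,D,W=cam("wrist"); save("w2",im); P=cloud(d,K,D,W); np.savez("w2.npz",im=im,P=P)
for r in viewer.spot_point("wrist","fit_top")[:3]:
    p=np.array(r["pixel"]); print(r["p"],p,at_z(p,.05,K,D,W))
for r in viewer.spot_point("wrist","oval_center")[:3]:
    p=np.array(r["pixel"]); print("oval",r["p"],p,at_z(p,.043,K,D,W))
sel=(P[:,:,2]>.040)&(P[:,:,2]<.06)&(abs(P[:,:,0]-.655)<.1)&(abs(P[:,:,1]-.28)<.1)
sel=cv2.morphologyEx(sel.astype(np.uint8),cv2.MORPH_OPEN,np.ones((3,3)))
n,L,S,C=cv2.connectedComponentsWithStats(sel)
for i in range(1,n):
    if S[i,4]>80:
        px=np.argwhere(L==i); z=np.nanmedian(P[L==i][:,2]); p=at_z(px,.05,K,D,W); print(S[i,4],z,cv2.minAreaRect((p[:,:2]*1000).astype(np.float32)))
```

```text
0.76 [188.4 175.4] [[0.64620158 0.24785672 0.05      ]]
1511 0.050375831659662584 ((650.9852294921875, 206.3331298828125), (98.0687484741211, 21.74431610107422), 6.309101104736328)
1330 0.050380532632486624 ((641.4066162109375, 300.9888916015625), (97.89984893798828, 24.629314422607422), 6.530617713928223)
674 0.05444039712282439 ((730.2880859375, 322.6595764160156), (67.04019165039062, 54.51844787597656), 85.10765838623047)
```

View pics/w2.png

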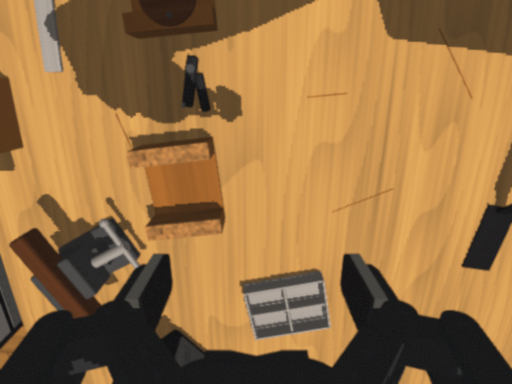

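>>> servo_tool --pt "85 49 0 0 0" --pt "85 49 0 0 0" --pt "85 49 0 0 0" --pt "85 49 0 0 0" --pt "85 49 0 0 0" --pt "85 49 0 0 0" --pt "85 49 0 0 0" --pt "85 49 0 0 0" --pt "85 49 0 0 0" --pt "85 49 0 0 0" --pt "85 0 0 0 0" --pt "85 0 0 0 0"

```text
clock: 5.82
eef_pos: [0.5497, -0.2701, 0.2605]
tool_rot: [-0.707, 0.707, 0.0, 0.0]
ft_force: [-0.4, 0.4, 0.3]
grip_width: 0.0849
grasp_force: 0.0
```

Run:
```python
from h import *
im,d,K,D,W=cam("wrist"); save("w3",im); P=cloud(d,K,D,W); np.savez("w3.npz",im=im,P=P)
for r in viewer.spot_point("wrist","cover_center")[:3]:
    p=np.array(r["pixel"]); print(r["p"],p,at_z(p,.043,K,D,W))
for r in viewer.masks_of("wrist","cover_center")[:2]:
    px=np.argwhere(r["mask"]); p=at_z(px,.046,K,D,W); print(r["p"],len(px),np.nanmedian(P[r["mask"]][:,2]),cv2.minAreaRect((p[:,:2]*1000).astype(np.float32)))
sel=(P[:,:,2]>.035)&(P[:,:,2]<.06)&(abs(P[:,:,0]-.615)<.1)&(abs(P[:,:,1]+.264)<.1)
sel=cv2.morphologyEx(sel.astype(np.uint8),cv2.MORPH_OPEN,np.ones((3,3)))
n,L,S,C=cv2.connectedComponentsWithStats(sel)
for i in range(1,n):
    if S[i,4]>80:
        px=np.argwhere(L==i); z=np.nanmedian(P[L==i][:,2]); p=at_z(px,.046,K,D,W); print(S[i,4],z,cv2.minAreaRect((p[:,:2]*1000).astype(np.float32)))
```

```text
0.79 [168.5 201.5] [[ 0.61549512 -0.26561409  0.043     ]]
0.74 6049 0.046484040619154565 ((614.552978515625, -265.2098388671875), (80.45761108398438, 112.72974395751953), 6.099985599517822)
6626 0.04639458214270378 ((617.376953125, -263.60235595703125), (96.15633392333984, 115.36603546142578), 6.4092698097229)
```

View pics/w3.png

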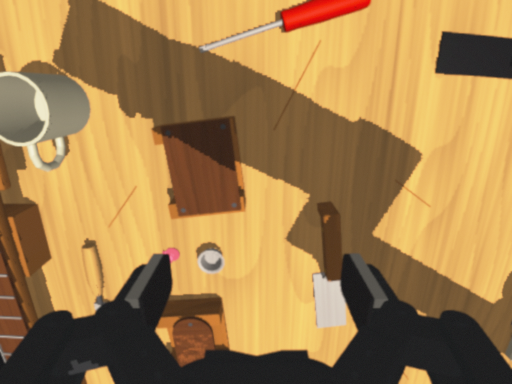

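Fit stand: rail tops at 0.050, middle about (646, 255) mm, heading about 6.2°; in w2 the rails are at (152, 172) and (221, 185). Cover: top at 0.0464, size 80 x 113 as given, centre (615, -265), heading 6.1°, w3 pixel (167, 202). Next I'll descend on the spatula.

>>> servo_tool --pt "85 -32.7 25.8 37.5 0" --pt "85 -32.7 25.8 37.5 0" --pt "85 -32.7 25.8 37.5 0" --pt "85 -32.5 25.8 37.5 0" --pt "85 0 0 20 -0.065" --pt "85 0 0 20 -0.065" --pt "85 0 0 25 0" --pt "85 0 0 20.5 0" --pt "85 0 0 0 0"

```text
clock: 7.1
eef_pos: [0.4459, -0.1379, 0.0239]
tool_rot: [0.753, -0.658, -0.001, 0.001]
ft_force: [-0.1, 0.4, 0.0]
grip_width: 0.0848
grasp_force: 0.0
```

>>> servo_tool --pt "0 0 0 0 0" --pt "0 0 0 0 0" --pt "0 0 0 0 0" --pt "0 0 0 0 0" --pt "0 0 0 0 0" --pt "0 0 0 0 0" --pt "0 0 0 0 0" --pt "0 0 0 0 0"

```text
clock: 8.1
eef_pos: [0.4478, -0.1395, 0.0256]
tool_rot: [0.752, -0.659, 0.001, -0.0]
ft_force: [-0.9, 0.3, 6.1]
grip_width: 0.0215
grasp_force: 59.9
```

>>> servo_tool --pt "0 0 0 -8 0" --pt "0 0 0 -12 0" --pt "0 0 0 -20 0" --pt "0 0 0 -20 0" --pt "0 0 0 0 0" --pt "0 0 0 0 0"

```text
clock: 8.85
eef_pos: [0.4468, -0.1392, 0.0845]
tool_rot: [0.752, -0.659, -0.0, 0.0]
ft_force: [-0.5, 1.0, -1.4]
grip_width: 0.0214
grasp_force: 59.0
```

Run:
```python
from h import *
plan([.393,-.289,.085],np.deg2rad(96.1),14)
```

```text
yaw0 -3.01023364444715 [[10.1, 5.2, -0.0, np.float64(0.114)], [10.6, 4.0, -0.0, np.float64(0.114)], [11.0, 2.8, -0.0, np.float64(0.114)], [11.3, 1.5, -0.0, np.float64(0.114)], [11.4, 0.2, -0.0, np.float64(0.114)], [11.3, -1.1, -0.0, np.float64(0.114)], [11.1, -2.3, -0.0, np.float64(0.114)], [10.8, -3.6, -0.0, np.float64(0.114)], [10.3, -4.8, -0.0, np.float64(0.114)], [9.7, -5.9, -0.0, np.float64(0.114)], [9.0, -7.0, -0.0, np.float64(0.114)], [8.1, -8.0, -0.0, np.float64(0.114)], [7.1, -8.8, -0.0, np.float64(0.114)], [6.1, -9.6, -0.0, np.float64(0.114)]]
```

>>> servo_tool --pt "0 10.1 5.2 0 0.114" --pt "0 10.6 4 0 0.114" --pt "0 11 2.8 0 0.114" --pt "0 11.3 1.5 0 0.114" --pt "0 11.4 0.2 0 0.114" --pt "0 11.3 -1.1 0 0.114" --pt "0 11.1 -2.3 0 0.114" --pt "0 10.8 -3.6 0 0.114" --pt "0 10.3 -4.8 0 0.114" --pt "0 9.7 -5.9 0 0.114" --pt "0 9 -7 0 0.114" --pt "0 8.1 -8 0 0.114" --pt "0 7.1 -8.8 0 0.114" --pt "0 6.1 -9.6 0 0.114" --pt "0 0 0 0 0" --pt "0 0 0 0 0" --pt "0 0 0 0 0"

```text
clock: 10.98
eef_pos: [0.3933, -0.2884, 0.0845]
tool_rot: [-0.054, 0.999, 0.0, -0.0]
ft_force: [0.3, -0.9, -2.4]
grip_width: 0.0211
grasp_force: 58.9
```

```bash
cat > look.py <<'E'
from h import *
import sys
s=status.get_obs(); im,d,K,D,W=cam("wrist"); save(sys.argv[1],im); P=cloud(d,K,D,W)
M=Rn.from_quat(s["tool_rot"]).as_matrix(); print("tcp",s["eef_pos"].round(4),"yaw_y",np.rad2deg(np.arctan2(M[1,1],M[0,1])))
Q=(P-s["eef_pos"])@M  # tool coords: blade ahead along -x, z down
sel=(Q[:,:,0]<-.055)&(Q[:,:,0]>-.16)&(abs(Q[:,:,1])<.04)&(abs(Q[:,:,2]-.022)<.014)
sel=cv2.morphologyEx(sel.astype(np.uint8),cv2.MORPH_OPEN,np.ones((3,3)))>0
q=Q[sel]
if len(q)>100:
    A=np.c_[q[:,:2],np.ones(len(q))]; c=np.linalg.lstsq(A,q[:,2],rcond=None)[0]
    print("blade plane (down slope per x,y; z at tcp)",c.round(4),"blade z world top at tip/rear",(s["eef_pos"][2]-(c[2]+c[0]*-.15)).round(4),(s["eef_pos"][2]-(c[2]+c[0]*-.05)).round(4))
    print("rect mm tool",len(q),cv2.minAreaRect((q[:,:2]*1000).astype(np.float32)))
for r in viewer.masks_of("wrist","cover_center")[:1]:
    m=r["mask"]; z=np.nanmedian(P[m][:,2]); p=at_z(np.argwhere(m),z,K,D,W); print("cover",r["p"],z,cv2.minAreaRect((p[:,:2]*1000).astype(np.float32)))
E
python3 look.py w4
```

```text
tcp [ 0.3933 -0.2884  0.0845] yaw_y 96.16744671954372
blade plane (down slope per x,y; z at tcp) [-0.0002 -0.0016  0.0221] blade z world top at tip/rear 0.0624 0.0625
rect mm tool 928 ((-72.87261199951172, 0.06624031066894531), (39.94230270385742, 28.409473419189453), 89.60283660888672)
```

View pics/w4.png

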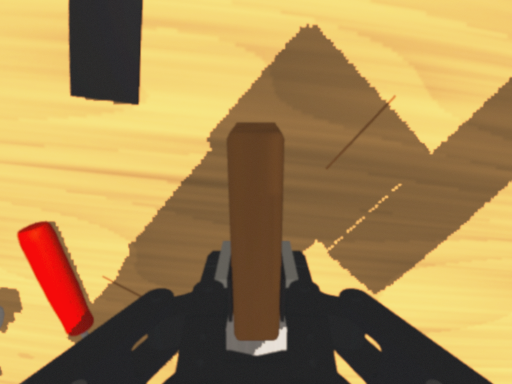

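The wrist camera sees the held handle at (230, 255), and the gripper hides the blade. The rear strip of the blade is level, with its top 22 mm below the TCP, as expected. I'll check the blade heading with the top camera.

```bash
cat > top.py <<'E'
from h import *
import sys
s=status.get_obs(); M=Rn.from_quat(s["tool_rot"]).as_matrix()
for n in("top","side"):
    im,d,K,D,W=cam(n); save(sys.argv[1]+n,im); P=cloud(d,K,D,W); Q=(P-s["eef_pos"])@M
    for l in("spatula_grip","cover_center"):
        for r in viewer.masks_of(n,l)[:4]:
            m=r["mask"]; q=Q[m]
            if l[0]=="s":
                sel=(q[:,0]<-.058)&(q[:,0]>-.18)&(abs(q[:,1])<.06)&(abs(q[:,2]-.022)<.04)
                if sel.sum()<40: continue
                z=np.median(P[m][sel][:,2]); p=at_z(np.argwhere(m)[sel],s["eef_pos"][2]-.022,K,D,W)
                p=(p-s["eef_pos"])@M
                print(n,"blade z",z,"n",sel.sum(),"tool mm",cv2.minAreaRect((p[:,:2]*1000).astype(np.float32)))
                A=np.c_[q[sel][:,:2],np.ones(sel.sum())]; print("  slope",np.linalg.lstsq(A,q[sel][:,2],rcond=None)[0].round(3))
            else:
                z=np.nanmedian(P[m][:,2]); p=at_z(np.argwhere(m),z,K,D,W); print(n,"cover",r["p"],z,cv2.minAreaRect((p[:,:2]*1000).astype(np.float32)))
E
python3 top.py t5
```

```text
top blade z 0.062066244404772375 n 637 tool mm ((-104.177001953125, 0.722259521484375), (48.480712890625, 92.44963073730469), 89.36714172363281)
  slope [ 0.004 -0.007  0.023]
side blade z 0.061648627554719004 n 365 tool mm ((-103.45890808105469, 0.13484954833984375), (48.18723678588867, 95.92817687988281), 88.70164489746094)
  slope [0.011 0.01  0.024]
side cover 0.33 0.0634080404912074 ((433.1432189941406, -280.0093994140625), (221.31930541992188, 57.85426330566406), 2.5041322708129883)
```

>>> servo_tool --pt "0 0 0 15 0" --pt "0 0 0 15 0" --pt "0 0 0 8.5 0" --pt "0 0 0 0 0" --pt "0 -10 0 0 0" --pt "0 -16 0 0 0" --pt "0 -16 0 0 0" --pt "0 -16 0 0 0" --pt "0 0 0 0 0"

```text
clock: 12.5
eef_pos: [0.453, -0.2828, 0.0464]
tool_rot: [-0.054, 0.999, -0.0, 0.001]
ft_force: [-0.4, -0.4, -1.3]
grip_width: 0.0209
grasp_force: 58.9
```

>>> servo_tool --pt "0 -12 0 0 0" --pt "0 -16 0 0 0" --pt "0 -16 0 0 0" --pt "0 -14 0 0 0" --pt "0 -6 0 0 0" --pt "0 0 0 0 0" --pt "0 0 0 0 0"

```text
clock: 13.38
eef_pos: [0.5141, -0.276, 0.0461]
tool_rot: [-0.053, 0.999, 0.0, -0.0]
ft_force: [-1.0, 0.5, -1.0]
grip_width: 0.0206
grasp_force: 58.9
```

```bash
python3 top.py t6
```

```text
top cover 0.73 0.04590476705377866 ((614.0396728515625, -263.7941589355469), (81.42989349365234, 111.81387329101562), 6.45090913772583)
side cover 0.82 0.045621764145762356 ((614.4581909179688, -269.555908203125), (86.04861450195312, 108.84224700927734), 8.886198997497559)
```

View pics/t6side.png

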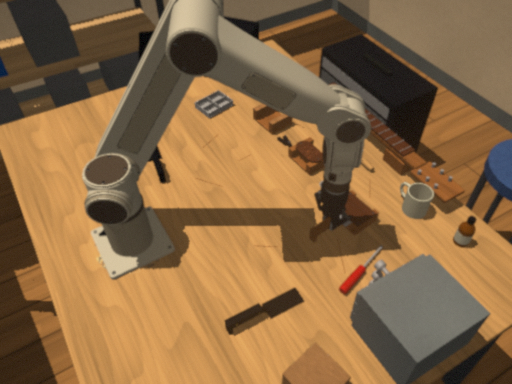

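The blade is under the cover and the cover hasn't moved (side view, cover at (207, 362)). Next is a gentle lift.

>>> servo_tool --pt "0 0 0 -6 0" --pt "0 0 0 -6 0" --pt "0 0 0 -2 0" --pt "0 0 0 -2 0" --pt "0 0 0 -2 0" --pt "0 0 0 -3 0" --pt "0 0 0 -5 0" --pt "0 0 0 -8 0" --pt "0 0 0 -10 0" --pt "0 0 0 -10 0" --pt "0 0 0 -8 0" --pt "0 0 0 -5 0" --pt "0 0 0 -2 0" --pt "0 0 0 0 0" --pt "0 0 0 0 0"

```text
clock: 15.55
eef_pos: [0.5145, -0.2759, 0.1149]
tool_rot: [-0.053, 0.999, 0.0, -0.0]
ft_force: [0.1, 0.5, -2.2]
grip_width: 0.0214
grasp_force: 58.8
```

```bash
python3 top.py t7
```

```text
top blade z 0.09203090424856658 n 74 tool mm ((-105.11046600341797, 5.2092742919921875), (94.1283950805664, 41.704620361328125), 4.74105978012085)
  slope [-0.006 -0.012  0.022]
top cover 0.59 0.09796756845264204 ((613.8355712890625, -263.2749938964844), (81.34811401367188, 110.571044921875), 6.582225322723389)
side cover 0.76 0.09757915203959078 ((612.9049682617188, -268.7681884765625), (85.99427795410156, 110.16732788085938), 7.346928119659424)
```

>>> servo_tool --pt "0 -0.7 4 0 0" --pt "0 -1.4 8 0 0" --pt "0 -2 12 0 0" --pt "0 -2.7 16 0 0" --pt "0 -3.4 20 0 0" --pt "0 -4.1 24 0 0" --pt "0 -4.7 28 0 0" --pt "0 -4.9 29 0 0" --pt "0 -4.9 29 0 0" --pt "0 -4.9 29 0 0" --pt "0 -4.9 29 0 0" --pt "0 -4.9 29 0 0" --pt "0 -4.9 29 0 0" --pt "0 -4.9 29 0 0" --pt "0 -4.9 29 0 0" --pt "0 -4.9 29 0 0" --pt "0 -4.9 29 0 0" --pt "0 -4.7 28 0 0" --pt "0 -4.1 24 0 0" --pt "0 -3.4 20 0 0"

```text
clock: 18.35
eef_pos: [0.5435, 0.2058, 0.1154]
tool_rot: [-0.054, 0.999, 0.0, -0.0]
ft_force: [1.0, 0.3, -2.4]
grip_width: 0.021
grasp_force: 58.8
```

>>> servo_tool --pt "0 -2.7 16 0 0" --pt "0 -2 12 0 0" --pt "0 -1.4 8 0 0" --pt "0 -1.4 3.7 0 0" --pt "0 0 0 0 0" --pt "0 0 0 0 0" --pt "0 0 0 0 0"

```text
clock: 19.23
eef_pos: [0.5475, 0.2436, 0.1153]
tool_rot: [-0.053, 0.999, -0.0, -0.0]
ft_force: [0.3, -0.3, -2.3]
grip_width: 0.0211
grasp_force: 58.8
```

```bash
python3 top.py t8
python3 - <<'E'
from h import *
# fit rails in the top picture of the start for cross-check, and oval now
z=np.load("top.npz"); P=z["P"]; im,d,K,D,W=cam("top")
sel=((P[:,:,2]>.042)&(P[:,:,2]<.06)&(abs(P[:,:,0]-.65)<.07)&(abs(P[:,:,1]-.255)<.075)).astype(np.uint8)
n,L,S,C=cv2.connectedComponentsWithStats(sel)
for i in range(1,n):
    if S[i,4]>60: p=at_z(np.argwhere(L==i),.05,K,D,W); print(S[i,4],cv2.minAreaRect((p[:,:2]*1000).astype(np.float32)))
E
```

```text
top blade z 0.09233998535752413 n 68 tool mm ((-103.94548034667969, 0.18941688537597656), (91.9295883178711, 40.883419036865234), 0.3028929531574249)
  slope [-0.    -0.019  0.023]
top cover 0.58 0.0985130236566023 ((646.12548828125, 253.4652862548828), (78.74472045898438, 111.50007629394531), 6.003490447998047)
top cover 0.31 0.04568903540663827 ((643.474609375, 14.405586242675781), (62.64937210083008, 111.41710662841797), 1.2257237434387207)
side cover 0.8 0.09763163944646802 ((644.3887939453125, 251.6820526123047), (82.60224914550781, 110.8951416015625), 6.634870529174805)
302 ((651.2052001953125, 205.4819793701172), (100.00714874267578, 22.564441680908203), 6.920532703399658)
296 ((640.3001708984375, 301.294189453125), (96.39705657958984, 23.64113426208496), 5.050734996795654)
```

View pics/t8top.png

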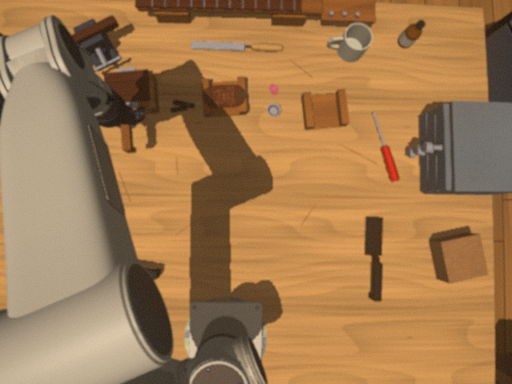

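The cover is centred over the cork stand: cover (646, 253.5), stand (646, 254), and the same heading. In the picture the cover hides the stand at (88, 130). Now I'll lower it gently.

>>> servo_tool --pt "0 0 0 5 0" --pt "0 0 0 9 0" --pt "0 0 0 10 0" --pt "0 0 0 8 0" --pt "0 0 0 4 0" --pt "0 0 0 2 0" --pt "0 0 0 1.5 0" --pt "0 0 0 1.5 0" --pt "0 0 0 1.5 0" --pt "0 0 0 1.5 0" --pt "0 0 0 1.5 0" --pt "0 0 0 4 0" --pt "0 0 0 5 0" --pt "0 0 0 5 0" --pt "0 0 0 0 0" --pt "0 0 0 0 0"

```text
clock: 21.58
eef_pos: [0.5475, 0.244, 0.0558]
tool_rot: [-0.053, 0.999, -0.0, 0.0]
ft_force: [0.5, -0.5, -1.4]
grip_width: 0.0212
grasp_force: 58.8
```

```bash
python3 top.py t9
```

```text
top cover 0.69 0.055674114215115145 ((649.3416137695312, 253.7154083251953), (84.54417419433594, 111.47575378417969), 5.777012348175049)
side blade z 0.032356574772780755 n 47 tool mm ((-59.43101501464844, -4.671977996826172), (51.569847106933594, 33.6727409362793), 87.99993133544922)
  slope [-0.281  0.295  0.007]
side cover 0.81 0.05529399502060306 ((647.1598510742188, 251.58810424804688), (81.05086517333984, 114.20275115966797), 4.943943500518799)
```

>>> servo_tool --pt "0 4 0 0 0" --pt "0 8 0 0 0" --pt "0 12 0 0 0" --pt "0 16 0 0 0" --pt "0 20 0 0 0" --pt "0 20 0 0 0" --pt "0 20 0 0 0" --pt "0 20 0 0 0" --pt "0 20 0 0 0" --pt "0 15 0 0 0" --pt "0 5 0 0 0" --pt "0 0 0 0 0" --pt "0 0 0 12 0" --pt "0 0 0 10 0" --pt "0 0 0 5 0" --pt "0 0 0 2 0" --pt "0 0 0 0 0" --pt "0 0 0 0 0"

```text
clock: 24.12
eef_pos: [0.3887, 0.2272, 0.027]
tool_rot: [-0.053, 0.999, 0.0, 0.0]
ft_force: [0.1, 0.1, -1.1]
grip_width: 0.0208
grasp_force: 58.8
```

```bash
python3 top.py t10
```

```text
top blade z 0.004084025763202548 n 592 tool mm ((-104.0303726196289, -0.28321266174316406), (91.76466369628906, 49.66147232055664), 0.4540763199329376)
  slope [-0.001  0.012  0.023]
top cover 0.59 0.05593394640699334 ((647.7149047851562, 255.54498291015625), (82.23487091064453, 112.81222534179688), 5.674825191497803)
side blade z 0.004394138997655173 n 242 tool mm ((-103.96699523925781, -2.8240966796875), (50.80706787109375, 94.46661376953125), 89.404052734375)
  slope [-0.003  0.029  0.023]
side cover 0.97 0.05529749645876647 ((646.4244995117188, 252.98129272460938), (82.78252410888672, 115.68035125732422), 6.110935688018799)
```

>>> servo_tool --pt "0 0 0 1 0" --pt "0 0 0 0 0" --pt "40 0 0 0 0" --pt "60 0 0 0 0" --pt "85 0 0 0 0" --pt "85 0 0 0 0" --pt "85 0 0 0 0" --pt "85 0 0 0 0" --pt "85 0 0 -20 0" --pt "85 0 0 -40 0" --pt "85 0 0 -50 0" --pt "85 0 0 -50 0" --pt "85 0 0 -40 0" --pt "85 0 0 0 0" --pt "85 0 0 0 0"

```text
clock: 26.3
eef_pos: [0.388, 0.2268, 0.2251]
tool_rot: [-0.053, 0.999, -0.0, -0.0]
ft_force: [0.4, -0.2, 0.2]
grip_width: 0.085
grasp_force: 0.0
```

```bash
python3 look.py w11; python3 top.py t11 | grep cover
python3 - <<'E'
from h import *
im,d,K,D,W=cam("wrist");P=cloud(d,K,D,W)
for r in viewer.masks_of("wrist","spatula_grip")[:3]:
    q=P[r["mask"]]; print(r["p"],len(q),np.nanmean(q,0).round(3),np.nanpercentile(q[:,2],[5,40,70,95]).round(4))
E
```

```text
tcp [0.388  0.2268 0.2251] yaw_y 96.08455251199109
cover 0.66 0.05632109809768121 ((616.9170532226562, 251.57992553710938), (27.58747100830078, 111.2645263671875), 6.061175346374512)
top cover 0.8 0.055707626630667084 ((647.4468994140625, 255.24066162109375), (82.5878677368164, 112.83749389648438), 5.283549785614014)
side cover 0.61 0.05483948870148003 ((646.177490234375, 257.81988525390625), (76.86491394042969, 120.68596649169922), 7.265582084655762)
0.67 2610 [0.21  0.35  0.003] [0.002  0.0033 0.0039 0.0048]
0.56 4504 [0.433 0.232 0.023] [0.0026 0.004  0.0479 0.0492]
```

View pics/t11side.png

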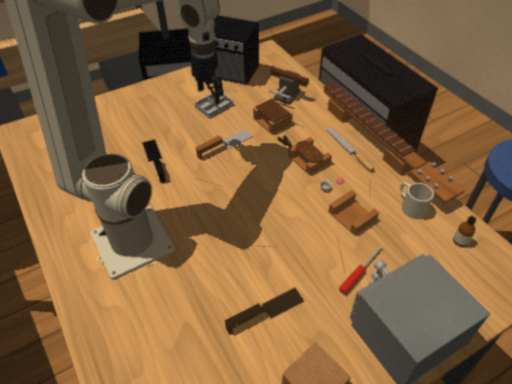

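The side view shows the cover flat on the cork stand at (115, 272), the spatula flat on the counter at (143, 225), and the gripper clear. I'm handing the job in.

```bash
python3 -c "
from workcell import bot; print(bot.job_done())"
```

```text
the job is handed in; nothing more can be done
None
```

The job is handed in: the rectangular cover sits flat on the cork-topped stand, measured within about 2 mm of its middle and 1–2° of square, the spatula lies flat on the counter, the round-ended cover was not touched, and the clock was about 26 s; no verdict came back.

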